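# Clear the spatula and cap the wax tin

### The job

Finish up at the waxing corner: first take the spatula off the open green wax tin and lay it flat in the aluminium tray, then put the green lid on the tin so that it is fully seated and level. Set both down gently rather than dropping them, do not shove the tin about, and leave the other things on the bench (including the small red lid, which belongs to another jar) where they are.

Things in the scene. Friction and masses are not known exactly. Their poses are not given: they have to be found in the camera images.
- tin: Open round wax tin, dark green with a white paper band round it, standing loose on the bench: outer diameter 120 mm, inner diameter 110 mm (wall 5 mm), 75 mm high, about 0.9 kg, with a solid amber cake of wax inside whose top is 35 mm below the rim. Origin: centre of the underside; z up.
- tin_rim (a point): Centre of the tin's mouth, level with the top of the rim, 75 mm above the tin's underside. The axes are the tin's; z up.
- spatula: Flat spatula lying across the tin's rim at the start: 180 mm long, 28 mm wide all along, wooden handle (-x half) 9 mm thick, steel blade (+x half) 6 mm thick; about 90 g, balanced within 15 mm of the middle. Origin: centre of its underside; x towards the blade, z up. Can be pinched across its width at the middle from above, fingertips passing into the tin's mouth.
- spatula_tip (a point): Underside of the spatula at the end of the steel blade, 90 mm along +x from its origin.
- spatula_butt (a point): Underside of the spatula at the end of the wooden handle, 90 mm along -x from its origin.
- tray: Shallow aluminium tray fixed to the bench: 250 x 110 mm outside, 242 x 102 mm inside, walls 4 mm thick and 16 mm high, inner floor 4 mm above the bench. Origin: centre of the underside; x along its length, z up.
- lid: The tin's lid, upright on the bench: dark green disc 128 mm across, 6 mm thick; under it a steel plug that enters the tin's mouth (102 mm across, 10 mm deep, tapering to 94 mm over its lower 5 mm; 4 mm play all round); on top a round pale wooden knob 28 mm across, from 16 to 50 mm above the origin. About 0.25 kg. Origin: centre of the plug's underside; z up through the knob.
- lid_seat (a point): Centre of the underside of the green disc, 10 mm above the lid's origin; it lies at the rim's centre and height when the lid is seated.
- small_lid: Bystander: smaller lid of another jar, red disc 88 mm across with a black knob 28 mm across, 50 mm high overall. Does not fit the tin. Origin: centre of the underside.
- plane: Bystander: hand plane with dark steel body and wooden handles, 240 x 60 mm, 90 mm high. Origin: centre of the sole; x along its length.
- mallet: Bystander: wooden mallet lying down, 255 mm long, head 120 mm wide and 55 mm high. Origin: on the bench under the handle's middle; x along the handle towards the head.
- sanding_block: Bystander: cork sanding block 65 x 110 x 32 mm. Origin: centre of the underside.
- offcut: Bystander: pale wood offcut 60 x 140 x 22 mm. Origin: centre of the underside.
- glue: Bystander: yellow glue bottle with red cap, 60 mm across and 160 mm high. Origin: centre of the underside.
- chisel: Bystander: chisel with blue handle, 230 mm long, 24 mm high. Origin: on the bench under the joint of handle and blade; x towards the blade.
Mind the look-alikes: they are no part of the job. Leave any pink look-alike of the lid alone. Of the things shaped like the spatula, the wooden one is meant.

How it is judged:
By the outcome, as a careful person would: the job done as asked, in the order asked, and still so for the second after the job is handed in, with the robot touching nothing.
It also fails if it takes over 70 s, if anything falls off the work surface, if the arm or the gripper's body presses on something with over 40 N, if the wrist force passes 120 N, or if a joint passes its speed limit or range.

### The arm

A 6-joint arm with a two-finger parallel gripper is mounted at the origin on the work surface. World frame = base frame: x ahead of the robot, y to its left, z up, the work surface at z = 0. Lengths are in m, angles in degrees, forces in N, time in s.
With the tool pointing down it reaches from about 0.35 to 0.875 m from the base axis. Payload 4.2 kg.
Tool frame: the origin (TCP) lies on the mounting face of the last link; the fingertips stand 182 mm ahead of it and the grasp point (between the pads) lies 164 mm ahead of it (r.tcp_to_grasp is the distance from the TCP to the grasp point, in m); z points along the fingers, y is the line along which they close (so a half turn about z gives the same grasp; the last joint's range is limited). The gripper opens to 87 mm and grips with 3 to 60 N. Pads are 19 mm wide; open, the fingers measure 117 mm over their backs; the gripper's body (75 mm by 190 mm) begins 51 mm behind the grasp point.
Start: joints at [90.905, 22.042, 0.453, 0, -68.411, -14.817], TCP at [0.15, 0.607, 0.405] pointing down, gripper open.
Joint ranges: [-179.83, 179.83], [-69.29, 118.12], [-61.27, 80.66], [-181.25, 117.63], [-171.15, -9.14], [-177.46, 177.46]. Speed limits (degrees/s): [159.86, 159.86, 180, 180, 180, 180].

### API

Orientations are given as a 3x3 rotation matrix whose columns are the frame's x, y, z axes.
In Python, from station import sense, eyes, r gives the robot as it stands.
- The arm moves only by the tool jog_arm, never from a script. Its argument "increments" is a list of rows, each a list of 4 numbers: the shift along the tool's x, y, z normalised to -1 to 1, where 1 is 0.02 m, then the turn about the tool's z normalised to -1 to 1, where 1 is 0.08 rad. A call has 1 to 10 rows; each row shifts and turns the commanded pose from where the row before left it, along the tool's axes as they then stand; what a row does not reach is not made up. A row lasts 1/10 s, in which the tool goes at most 50 mm and 8.59 degrees, less where a joint would pass 70% of its speed; a pose out of reach is approached as far as the arm can. A call with a number of a shift or a turn outside -1 to 1 is refused whole. A call with a gripper value outside its range is refused whole. "grip" is the finger opening in mm, from 0 to 87, set as the call begins (left out, the last holds). The fingers move at their own pace and stop on an object; the grip force is fixed at half the most. Time passes only in rows, so rows that do not move let the fingers close. It gives the time, the measured TCP pose, the force, the opening and the grip force at its end, in the units of the state.
- sense(): the state, without advancing time (a new reading comes with each control period).
- eyes.capture(name): name is "scene" or "top" or "wrist"; returns the picture (400x640x3 uint8, blue, green, red); there is no depth.
- eyes.get_calibration(name): a dict with "camera_matrix" (3x3 intrinsics, pixels), "R" (3x3) and "t" (3): a world point X has camera coordinates R X + t; the wrist camera has in their place "T_tool_cam" (4x4, takes a point from camera to tool coordinates, whose origin is the TCP and whose axes are the flange's). Camera axes: x right, y down, z forward; pixel columns grow to the right and rows downward; lengths in m; the calibration is good to about 2 mm. The wrist camera is an equidistant fisheye: a pixel r from the principal point sees the ray r / f radians off the axis. A picture is of the moment at which its call begins: read the wrist's pose just before it. get_calibration takes no time and is no camera call.
- r.finish_job(): hands the job in; it is judged then, once.
Trained networks look in the newest picture that a camera, given by its name, has taken for a name from the list of things; names that differ only in an ending like _2 or _b are one class to them, and where a whole thing is asked for, a point or a joint stands for the part that bears it (a point fixed in the world has none). Each returns a list of dicts, best first, with "conf" (0 to 1); they miss things now and then, are a little off and sometimes report something else, mostly with a low value. They report only what shows in the picture. A call takes as long as a camera call. They do not tell look-alikes from the thing itself.
- eyes.spot_in(camera, name): "centre" ([x, y, z] in m, in world coordinates, good to about 4 mm: the middle of the surface that is visible of it).
- eyes.outline_of(camera, name): "mask" (400x640 bool, what is visible of it).
The state is a dict: "time_s": time; "joints": joint angles; "joint_velocities": joint speeds; "effort": joint torques, N m; "tcp_pos": TCP position; "ee_rot": TCP orientation; "wrist_force": force on the tool from outside, world axes, zero at the start; "moment": the same for the moment, N m; "gripper_width": opening from 0.0 (shut) to 1.0 (fully open); "gripper_force": force on a finger pad.
Only numpy, scipy, OpenCV 4.12 (cv2) and the standard library are available. Lean on these libraries where they do the work, as an engineer would, in place of code of your own. Each camera call takes 0.05 s, during which the arm holds its last target. There are 200 camera calls.

## Working session

There is one attempt and no reset: what is moved stays moved. The work goes in short steps, Python scripts to look and compute and a tool call to move; the robot and the scene stay as the last step left them, time stands still between calls to the robot, and variables do not carry over. Pictures are saved under pics/ and viewed, at most 10 in all, crops included, and the job is handed in when it is done.

Besides the shell and the picture viewer there is one more tool, called as a command line: name --pt "numbers of a row" for each row, then --argument value for the rest. jog_arm: Moves the arm, as the interface text tells. Its arguments: {"type":"object","properties":{"increments":{"type":"array"},"grip":{"type":"number"}},"required":["increments"]}

```bash
mkdir -p pics; ls; python3 - <<'E'
from station import sense, eyes, r
import cv2, numpy as np
s=sense(); print(s)
a=eyes.capture("top"); b=eyes.capture("scene")
cv2.imwrite("pics/top.png",a); cv2.imwrite("pics/scene.png",b)
np.set_printoptions(precision=4,suppress=True)
for c in ["top","scene","wrist"]: print(eyes.get_calibration(c))
for n in ["tin","spatula","tray","lid","small_lid"]:
    for c in ["top","scene"]:
        print(n,c,[(np.round(d["centre"],3).tolist(),round(d["conf"],2)) for d in eyes.spot_in(c,n)])
E
```

```text
pics
{'time_s': 0.0, 'joints': array([ 9.09035159e+01,  2.20910100e+01,  3.79121077e-01, -2.94473494e-02,
       -6.84109879e+01, -1.48170731e+01]), 'joint_velocities': array([ 0.00720857, -0.00549493, -0.11834214,  0.06284097, -0.0258412 ,
       -0.11284822]), 'effort': array([-7.60538956e-05, -3.90659881e+01,  1.87401474e+01,  4.21971560e+00,
        1.10499712e-02, -1.87554238e-04]), 'tcp_pos': array([0.15019605, 0.60646964, 0.40365086]), 'ee_rot': array([[ 9.70614018e-01, -2.40641289e-01, -4.44021604e-04],
       [-2.40641683e-01, -9.70611637e-01, -2.15182723e-03],
       [ 8.68459421e-05,  2.19544378e-03, -9.99997586e-01]]), 'wrist_force': array([ 0.87276426,  0.78100071, -0.30085776]), 'moment': array([ 0.03937133,  0.01951675, -0.01989098]), 'gripper_force': 0.0, 'gripper_width': 0.9979087018798274}
{'camera_matrix': array([[470.7184,   0.    , 317.1405],
       [  0.    , 470.7184, 198.4298],
       [  0.    ,   0.    ,   1.    ]]), 'R': array([[ 0.0287, -0.9995,  0.0092],
       [-0.9974, -0.0292, -0.0659],
       [ 0.0661, -0.0073, -0.9978]]), 't': array([0.0031, 0.4788, 1
[... 553 characters left out ...]
.001 , -0.2406,  0.9706,  0.0208],
       [ 0.    ,  0.    ,  0.    ,  1.    ]])}
tin top [([0.54, -0.131, 0.042], 0.97), ([0.531, -0.128, 0.084], 0.44)]
tin scene [([0.549, -0.13, 0.039], 0.93)]
spatula top [([0.532, -0.128, 0.083], 0.98), ([0.164, -0.321, 0.009], 0.85)]
spatula scene [([0.539, -0.123, 0.078], 0.97), ([0.171, -0.313, 0.006], 0.78)]
tray top [([0.554, 0.106, 0.001], 0.97)]
tray scene [([0.571, 0.11, 0.004], 0.69), ([0.477, 0.388, 0.022], 0.6)]
lid top [([0.251, 0.451, 0.014], 0.79), ([0.467, 0.389, 0.014], 0.75)]
lid scene [([0.478, 0.388, 0.019], 0.94), ([0.26, 0.45, 0.02], 0.62)]
small_lid top [([0.494, -0.402, 0.012], 0.6)]
small_lid scene [([0.505, -0.398, 0.017], 0.91)]
```

View pics/top.png

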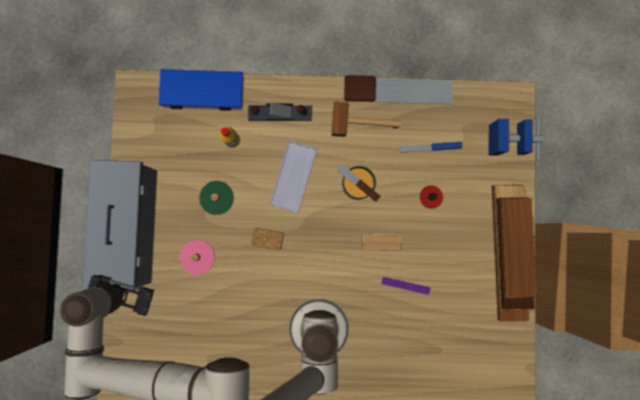

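View pics/scene.png

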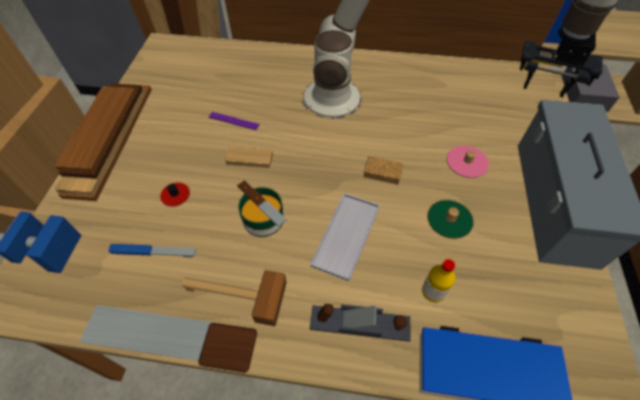

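The top view shows the spatula with the wooden handle across the tin at (358,183), with its look-alike a purple bar at (406,285). The green lid is at (216,197). Its look-alikes are the pink lid at (197,257) and the small red lid at (431,196). The tray is at (294,176). I choose the wooden spatula at (358,183) and the green lid at (216,197).

```bash
cat > h.py <<'E'
from station import sense, eyes, r
import cv2, numpy as np
np.set_printoptions(precision=4,suppress=True)
def pix2w(cam,uv,z):
    c=eyes.get_calibration(cam);K,R,t=c["camera_matrix"],c["R"],c["t"]
    d=(np.c_[uv,np.ones(len(uv))]@np.linalg.inv(K).T)@R
    C=-R.T@t
    return (C+d*((z-C[2])/d[:,2])[:,None])[:,:2]
def hull(cam,m,z):
    k=max(cv2.findContours(m.astype(np.uint8),cv2.RETR_EXTERNAL,cv2.CHAIN_APPROX_NONE)[0],key=cv2.contourArea)
    return pix2w(cam,k[:,0].astype(float),z).astype(np.float32)
def wrist_w(uv,s,z):
    c=eyes.get_calibration("wrist");K,T=c["camera_matrix"],c["T_tool_cam"]
    p=(np.atleast_2d(uv)-K[:2,2])/K[0,0]; th=np.linalg.norm(p,axis=1)[:,None]
    d=np.c_[p/th*np.sin(th),np.cos(th)]@(s["ee_rot"]@T[:3,:3]).T
    C=s["tcp_pos"]+s["ee_rot"]@T[:3,3]
    return (C+d*((z-C[2])/d[:,2])[:,None])[:,:2]
def togo(tcp_xyz,xaxis_deg,s=None):
    """increments (units of 0.02 m in tool axes now, 0.08 rad) to a tool-down pose, turn chosen nearest mod 180"""
    s=s or sense(); R=s["ee_rot"]; d=R.T@(np.array(tcp_xyz)-s["tcp_pos"])/0.02
    a=np.degrees(np.arctan2(R[1,0],R[0,0])); dt=-((xaxis_deg-a+90)%180-90)
    print("tcp",s["tcp_pos"],"xang",round(a,2),"togo",d,"turn units",np.radians(dt)/0.08,"deg",dt)
E
python3 - <<'E'
from h import *
for cam in ["top","scene"]:
    im=eyes.capture(cam)
    for n,z in [("spatula",.081),("tray",.016),("lid",.014),("tin",.075)]:
        for o in eyes.outline_of(cam,n)[:2]:
            P=hull(cam,o["mask"],z); print(cam,n,round(o["conf"],2),o["mask"].sum(),cv2.minAreaRect(P), cv2.minEnclosingCircle(P))
im=cv2.imread("pics/top.png"); cr=np.hstack([im[150:215,320:400],im[165:230,180:260]])
cv2.imwrite("pics/crop.png",cv2.resize(cr,None,fx=5,fy=5,interpolation=cv2.INTER_CUBIC))
E
```

```text
top spatula 0.8 429 ((0.1747719645500183, -0.30360233783721924), (0.17262333631515503, 0.03404206782579422), 77.66876220703125) ((0.17351190745830536, -0.30332690477371216), 0.08649678528308868)
top spatula 0.67 404 ((0.5340032577514648, -0.1304122507572174), (0.1788504272699356, 0.030222445726394653), 51.216304779052734) ((0.5321002006530762, -0.1288830190896988), 0.08986474573612213)
top tray 0.62 2051 ((0.5583221316337585, 0.1076415553689003), (0.11526428908109665, 0.25400397181510925), 75.84041595458984) ((0.5582441091537476, 0.10536396503448486), 0.1336066722869873)
top tray 0.23 1070 ((0.8009993433952332, 0.1653732806444168), (0.0646943747997284, 0.23965837061405182), 1.7676409482955933) ((0.7914668917655945, 0.16507910192012787), 0.12089213728904724)
top lid 0.69 979 ((0.2512555718421936, 0.45089608430862427), (0.12526948750019073, 0.12566810846328735), 47.11539840698242) ((0.25228193402290344, 0.45015662908554077), 0.06515892595052719)
top lid 0.63 953 ((0.47133636474609375, 0.3878481984138489), (0.12397889792919159, 0.12753593921661377), 47.078468322753906) ((0.4713599085807
[... 694 characters left out ...]
, (0.11503665149211884, 0.25902530550956726), 75.0782470703125) ((0.5608904361724854, 0.11142397671937943), 0.13852770626544952)
scene lid 0.62 1423 ((0.4690416157245636, 0.39475399255752563), (0.12617087364196777, 0.125931054353714), 8.023490905761719) ((0.4690166711807251, 0.3924732208251953), 0.06711931526660919)
scene lid 0.59 1026 ((0.2505142092704773, 0.45550915598869324), (0.12437532842159271, 0.12470558285713196), 71.41352081298828) ((0.24929289519786835, 0.4545283317565918), 0.06495936214923859)
scene tin 0.65 1283 ((0.58235764503479, -0.13952144980430603), (0.15079596638679504, 0.06622760742902756), 51.57831573486328) ((0.5654115676879883, -0.1260797083377838), 0.07559796422719955)
```

View pics/crop.png

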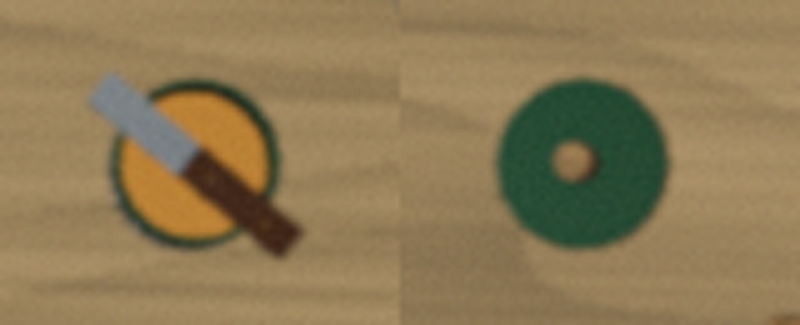

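The crop confirms the choice: on the left is the spatula with steel blade and dark wooden handle lying across the tin, and on the right is the green lid with its pale knob. Moving over the tin now.

jog_arm --pt "0.5 0.5 0 0" --pt "0.9 1 0 0" --pt "0.9 1 0 0" --pt "0.9 1 0 0" --pt "0.9 1 0 0" --pt "0.9 1 0 0" --pt "0.9 1 0 0" --pt "0.9 1 0 0" --pt "0.9 1 0 0" --pt "0.9 1 0 0" --grip 50

```text
time_s: 2.1
tcp_pos: [0.272, 0.3788, 0.4049]
ee_rot: [[0.971, -0.241, 0.0], [-0.241, -0.971, 0.0], [0.0, -0.0, -1.0]]
wrist_force: [1.0, -0.1, -0.4]
gripper_width: 0.573
gripper_force: 0.0
```

jog_arm --pt "0.9 1 0 0" --pt "0.9 1 0 0" --pt "0.9 1 0 0" --pt "0.9 1 0 0" --pt "0.9 1 0 0" --pt "0.9 1 0 0" --pt "0.9 1 0 0" --pt "0.9 1 0 0" --pt "0.9 1 0 0" --pt "0.9 1 0 0"

```text
time_s: 3.1
tcp_pos: [0.398, 0.1415, 0.4049]
ee_rot: [[0.971, -0.241, 0.0], [-0.241, -0.971, 0.0], [0.0, -0.0, -1.0]]
wrist_force: [0.8, -0.8, -0.5]
gripper_width: 0.577
gripper_force: 0.0
```

jog_arm --pt "0.9 1 0 0" --pt "0.9 1 0 0" --pt "0.9 1 0 0" --pt "0.9 1 0 0" --pt "0.9 1 0 0" --pt "0.9 1 0 0" --pt "0.9 1 0 0" --pt "0.9 1 0 0" --pt "0.9 1 0 0" --pt "0.5 0.5 0 0"

```text
time_s: 4.1
tcp_pos: [0.5193, -0.0843, 0.4047]
ee_rot: [[0.97, -0.242, -0.0], [-0.242, -0.97, -0.0], [-0.0, 0.0, -1.0]]
wrist_force: [0.1, -0.0, -0.2]
gripper_width: 0.576
gripper_force: 0.0
```

jog_arm --pt "0 0 0 1" --pt "0 0 0 1" --pt "0 0 0 1" --pt "0 0 0 1" --pt "0 0 0 1" --pt "0 0 0 1" --pt "0 0 0 1" --pt "0 0 0 1" --pt "0 0 0 1" --pt "0 0 0 1"

```text
time_s: 5.1
tcp_pos: [0.5187, -0.0824, 0.4048]
ee_rot: [[0.501, -0.865, -0.0], [-0.865, -0.501, 0.0], [-0.0, 0.0, -1.0]]
wrist_force: [1.1, 0.4, -0.3]
gripper_width: 0.576
gripper_force: 0.0
```

jog_arm --pt "0 0 0 1" --pt "0 0 0 1" --pt "0 0 0 1" --pt "0 0 0 1" --pt "0 0 0 1" --pt "0 0 0 1" --pt "0 0 0 1" --pt "0 0 0 1" --pt "0 0 0 1" --pt "0 0 0 1"

```text
time_s: 6.1
tcp_pos: [0.5188, -0.0824, 0.4049]
ee_rot: [[-0.272, -0.962, -0.0], [-0.962, 0.272, 0.0], [-0.0, 0.0, -1.0]]
wrist_force: [0.5, 0.0, 0.2]
gripper_width: 0.572
gripper_force: 0.0
```

jog_arm --pt "0 0 0 1" --pt "0 0 0 1" --pt "0 0 0 1" --pt "0 0 0 1" --pt "0 0 0 1" --pt "0 0 0.5 0" --pt "0 0 0.5 0" --pt "0 0 0 0" --pt "0 0 0 0" --pt "0 0 0 0"

```text
time_s: 7.1
tcp_pos: [0.5195, -0.0823, 0.3849]
ee_rot: [[-0.622, -0.783, 0.0], [-0.783, 0.622, -0.0], [-0.0, -0.0, -1.0]]
wrist_force: [-0.1, -0.7, -0.3]
gripper_width: 0.569
gripper_force: 0.0
```

```bash
python3 - <<'E'
from h import *
s=sense(); im=eyes.capture("wrist"); cv2.imwrite("pics/w1.png",im)
print(s["time_s"],s["joints"],s["wrist_force"])
for n,z in [("spatula",.082),("tin",.075)]:
    for o in eyes.outline_of("wrist",n)[:2]:
        m=o["mask"]; k=max(cv2.findContours(m.astype(np.uint8),0,1)[0],key=cv2.contourArea)[:,0].astype(float)
        P=wrist_w(k,s,z).astype(np.float32); print(n,round(o["conf"],2),m.sum(),cv2.minAreaRect(P),cv2.minEnclosingCircle(P))
    print([ (d["centre"],d["conf"]) for d in eyes.spot_in("wrist",n)])
togo([.534,-.128,.242],51.4)
E
```

```text
7.1 [  8.6834  13.3419 -15.1392   0.0134 -61.5031 -47.1644] [-0.1489 -0.7168 -0.2768]
spatula 0.61 5074 ((0.5293199419975281, -0.1339382827281952), (0.1646818071603775, 0.029589427635073662), 52.05305099487305) ((0.529435932636261, -0.13396406173706055), 0.08342939615249634)
[([0.5287, -0.138, 0.0857], 0.77)]
tin 0.71 8129 ((0.5648747682571411, -0.15163451433181763), (0.11421649903059006, 0.04818614572286606), 52.377140045166016) ((0.5497242212295532, -0.13996046781539917), 0.05723026022315025)
[([0.5234, -0.1397, 0.087], 0.74), ([0.5413, -0.1268, 0.0407], 0.66)]
tcp [ 0.5195 -0.0823  0.385 ] xang -128.49 togo [ 1.3386 -1.9879  7.1497] turn units 0.023751067073681936 deg 0.10886687218032876
```

View pics/w1.png

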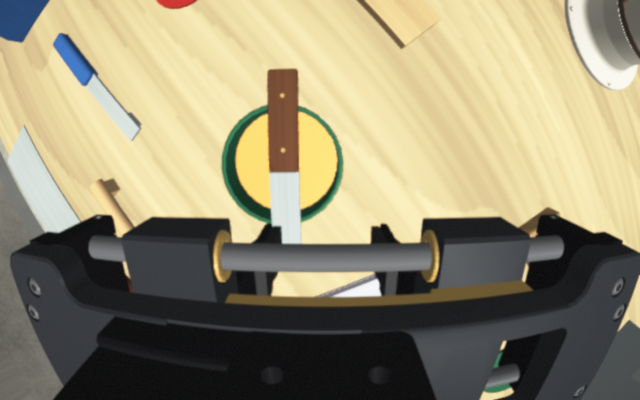

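The wrist view shows the spatula's handle/blade junction at about (284,172), the handle end at (283,69), and the tin rim spanning columns 222–343 about row 160.

```bash
python3 - <<'E'
from h import *
s=sense()
print("junction/butt",wrist_w([[284,172],[283,69]],s,.082), "tinLR",wrist_w([[222,160],[343,158],[283,103]],s,.075))
im=cv2.imread("pics/w1.png"); 
# rim: dark green pixels -> fit circle to outer contour in world
hsv=cv2.cvtColor(im,cv2.COLOR_BGR2HSV); m=cv2.inRange(hsv,(60,90,20),(95,255,200)); m[:90]=0; m[232:]=0; m[:,:200]=0;m[:,360:]=0
ys,xs=np.nonzero(m); P=wrist_w(np.c_[xs,ys].astype(float),s,.075)
print(len(xs),P.min(0),P.max(0),cv2.minEnclosingCircle(P.astype(np.float32)))
for p in [(.531,-.131,.242)]: togo(p,51.6,s)
E
```

```text
junction/butt [[ 0.537  -0.1234]
 [ 0.4776 -0.198 ]] tinLR [[ 0.5785 -0.1713]
 [ 0.4865 -0.0987]
 [ 0.4978 -0.1741]]
2136 [ 0.4791 -0.1881] [ 0.5953 -0.0726] ((0.5379266738891602, -0.1295171082019806), 0.05922655016183853)
tcp [ 0.5195 -0.0823  0.385 ] xang -128.49 togo [ 1.5494 -1.9639  7.1496] turn units -0.019882164226186223 deg -0.09113312781971672
```

jog_arm --pt "0.3 -0.5 0.5 0" --pt "0.4 -0.5 1 0" --pt "0.34 -0.5 1 0" --pt "0.3 -0.5 1 0" --pt "0 0 1 0" --pt "0 0 0.5 0" --pt "0 0 0.3 0" --pt "0 0 0 0" --pt "0 0 0 0"

```text
time_s: 8.25
tcp_pos: [0.5344, -0.1281, 0.2794]
ee_rot: [[-0.622, -0.783, 0.001], [-0.783, 0.622, -0.0], [-0.001, -0.001, -1.0]]
wrist_force: [0.9, 0.9, 0.6]
gripper_width: 0.575
gripper_force: 0.0
```

```bash
python3 - <<'E'
from h import *
s=sense(); im=eyes.capture("wrist"); cv2.imwrite("pics/w2.png",im[:260,130:530])
togo([.534,-.128,.242],51.5)
E
```

```text
tcp [ 0.5344 -0.1281  0.2797] xang -128.47 togo [0.0128 0.0213 1.8841] turn units 0.006615237233500181 deg 0.03032201391658873
```

View pics/w2.png

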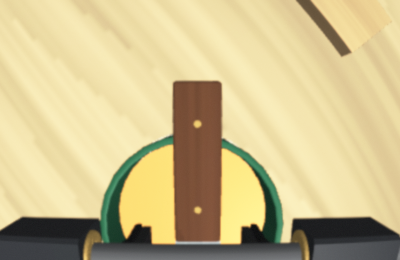

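The crop shows the handle (column 197) midway between the fingertips (about 140 and 255). Descending and gripping.

jog_arm --pt "0 0 0.5 0" --pt "0 0 0.5 0" --pt "0 0 0.4 0" --pt "0 0 0.3 0" --pt "0 0 0.18 0" --pt "0 0 0 0"

```text
time_s: 8.9
tcp_pos: [0.5339, -0.1282, 0.2404]
ee_rot: [[-0.623, -0.783, -0.001], [-0.783, 0.623, -0.0], [0.001, 0.001, -1.0]]
wrist_force: [-0.1, 0.4, -1.1]
gripper_width: 0.576
gripper_force: 0.0
```

jog_arm --pt "0 0 0 0" --pt "0 0 0 0" --pt "0 0 0 0" --pt "0 0 0 0" --pt "0 0 0 0" --pt "0 0 0 0" --grip 15

```text
time_s: 9.5
tcp_pos: [0.5341, -0.1282, 0.2414]
ee_rot: [[-0.622, -0.783, 0.0], [-0.783, 0.622, -0.0], [-0.0, -0.0, -1.0]]
wrist_force: [-1.1, 1.1, 1.2]
gripper_width: 0.315
gripper_force: 30.0
```

jog_arm --pt "0 0 -0.1 0" --pt "0 0 -0.2 0" --pt "0 0 -0.4 0" --pt "0 0 -0.6 0" --pt "0 0 -0.8 0" --pt "0 0 -0.9 0" --pt "0 0 -0.6 0" --pt "0 0 -0.4 0" --pt "0 0 0 0"

```text
time_s: 10.4
tcp_pos: [0.5342, -0.1282, 0.3226]
ee_rot: [[-0.622, -0.783, 0.003], [-0.783, 0.622, 0.0], [-0.002, -0.002, -1.0]]
wrist_force: [-0.5, 0.3, -0.5]
gripper_width: 0.317
gripper_force: 30.0
```

```bash
python3 - <<'E'
from h import *
s=sense(); print(s["wrist_force"],s["moment"],s["joints"]); cv2.imwrite("pics/s3.png",eyes.capture("scene")[150:290,180:420].repeat(3,0).repeat(3,1))
togo([.560,.109,.242],-14.5)
E
```

```text
[-0.5131  0.2808 -0.4846] [ 0.0632 -0.0787 -0.026 ] [  3.4185  19.0068 -16.9839   0.0108 -53.8486 -41.9225]
tcp [ 0.5339 -0.1282  0.3215] xang -128.51 togo [-10.0879   6.3657   3.9791] turn units 14.396091996614002 deg 65.9868250310436
```

View pics/s3.png

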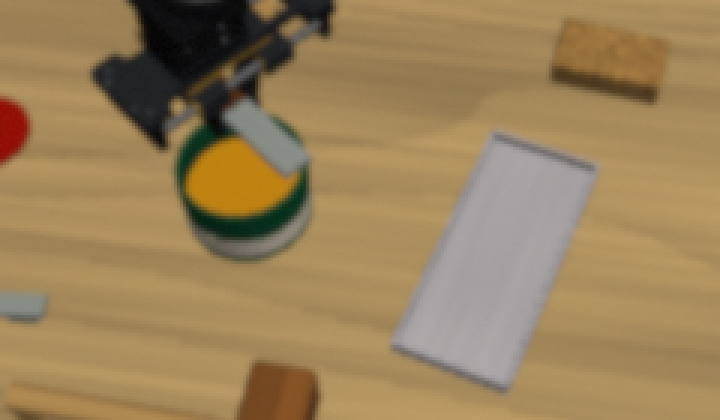

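The spatula is lifted clear of the tin, which stands unmoved, and the tray is beside it. Carrying it over.

jog_arm --pt "-0.5 0.3 0 0" --pt "-1 0.6 0 0" --pt "-1 0.6 0 0" --pt "-1 0.7 0 0" --pt "-1 0.7 0 0" --pt "-1 0.7 0 0" --pt "-1 0.7 0 0" --pt "-1 0.6 0 0" --pt "-1 0.6 0 0" --pt "-1 0.6 0 0"

```text
time_s: 11.45
tcp_pos: [0.5565, 0.0981, 0.3201]
ee_rot: [[-0.622, -0.783, -0.002], [-0.783, 0.622, -0.001], [0.002, 0.001, -1.0]]
wrist_force: [0.7, 0.6, -1.2]
gripper_width: 0.312
gripper_force: 30.0
```

jog_arm --pt "-0.5 0.3 0 0.4" --pt "0 0 0 1" --pt "0 0 0 1" --pt "0 0 0 1" --pt "0 0 0 1" --pt "0 0 0 1" --pt "0 0 0 1" --pt "0 0 0 1" --pt "0 0 0 1" --pt "0 0 0 1"

```text
time_s: 12.45
tcp_pos: [0.558, 0.1087, 0.32]
ee_rot: [[-0.99, -0.143, -0.002], [-0.143, 0.99, -0.001], [0.002, -0.001, -1.0]]
wrist_force: [-0.1, -0.6, -0.5]
gripper_width: 0.313
gripper_force: 30.0
```

jog_arm --pt "0 0 0 1" --pt "0 0 0 1" --pt "0 0 0 1" --pt "0 0 0 1" --pt "0 0 0 1" --pt "0 0 0 0" --pt "0 0 0 0" --pt "0 0 0 0"

```text
time_s: 13.25
tcp_pos: [0.5583, 0.1083, 0.3207]
ee_rot: [[-0.968, 0.249, -0.001], [0.249, 0.968, -0.0], [0.001, -0.001, -1.0]]
wrist_force: [0.5, 0.4, -1.3]
gripper_width: 0.314
gripper_force: 30.0
```

```bash
python3 - <<'E'
from h import *
s=sense(); im=eyes.capture("wrist"); cv2.imwrite("pics/w4.png",im[:300,80:580])
print(s["joints"],s["wrist_force"])
for o in eyes.outline_of("wrist","tray")[:1]:
    k=max(cv2.findContours(o["mask"].astype(np.uint8),0,1)[0],key=cv2.contourArea)[:,0].astype(float)
    print(cv2.minAreaRect(wrist_w(k,s,.016).astype(np.float32)))
togo([.560,.109,.171],-14.5)
E
```

```text
[  27.2957   20.8858  -14.3557   -0.0019  -54.8065 -131.724 ] [ 0.5024  0.3604 -1.2725]
((0.5222398042678833, 0.11996716260910034), (0.10985605418682098, 0.17374810576438904), 75.09514617919922)
tcp [0.5583 0.1082 0.321 ] xang 165.54 togo [-0.0723  0.0636  7.4982] turn units 0.007965266157628721 deg 0.03651009068244093
```

View pics/w4.png

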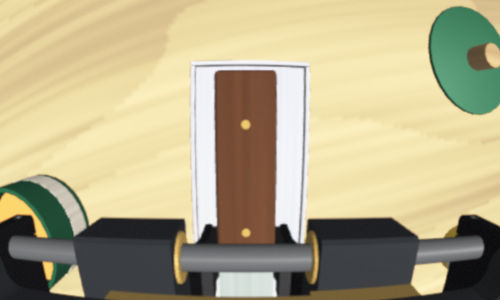

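The spatula (column 246) is parallel and nearly centred in the tray (193–309). But I gripped it with the fingertips about 15 mm below its underside, so setting it down here would drop it. I'll return it to the tin rim and regrip with the tips level with the underside.

jog_arm --pt "0 0 0 -1" --pt "0 0 0 -1" --pt "0 0 0 -1" --pt "0 0 0 -1" --pt "0 0 0 -1" --pt "0 0 0 -1" --pt "0 0 0 -1" --pt "0 0 0 -1" --pt "0 0 0 -1" --pt "0 0 0 -1"

```text
time_s: 14.35
tcp_pos: [0.5584, 0.108, 0.3212]
ee_rot: [[-0.852, -0.523, 0.0], [-0.523, 0.852, 0.0], [-0.0, 0.0, -1.0]]
wrist_force: [0.4, 0.0, -1.4]
gripper_width: 0.316
gripper_force: 30.0
```

jog_arm --pt "0 0 0 -1" --pt "0 0 0 -1" --pt "0 0 0 -1" --pt "0 0 0 -1" --pt "0 0 0 -0.4" --pt "0.5 -0.3 0 0" --pt "1 -0.6 0 0" --pt "1 -0.6 0 0" --pt "1 -0.6 0 0" --pt "1 -0.7 0 0"

```text
time_s: 15.35
tcp_pos: [0.5456, 0.0012, 0.3212]
ee_rot: [[-0.623, -0.782, -0.0], [-0.782, 0.623, -0.0], [0.0, 0.0, -1.0]]
wrist_force: [0.6, -0.3, -1.9]
gripper_width: 0.318
gripper_force: 30.0
```

jog_arm --pt "1 -0.7 0 0" --pt "1 -0.7 0 0" --pt "1 -0.7 0 0" --pt "1 -0.6 0 0" --pt "1 -0.5 0 0" --pt "0.5 -0.4 0 0" --pt "0 0 0 0" --pt "0 0 0 0" --pt "0 0 0 0"

```text
time_s: 16.25
tcp_pos: [0.5342, -0.1277, 0.3212]
ee_rot: [[-0.622, -0.783, 0.0], [-0.783, 0.622, 0.0], [-0.0, -0.0, -1.0]]
wrist_force: [-0.2, -0.4, -0.8]
gripper_width: 0.313
gripper_force: 30.0
```

```bash
python3 - <<'E'
from h import *
s=sense(); print(s["time_s"]); togo([.534,-.1282,.2414],51.5)
E
```

```text
16.25
tcp [ 0.5342 -0.1277  0.3212] xang -128.47 togo [ 0.0253 -0.0086  3.9891] turn units 0.006935197419955603 deg 0.03178860338027789
```

jog_arm --pt "0 0 0.5 0" --pt "0 0 0.8 0" --pt "0 0 0.8 0" --pt "0 0 0.7 0" --pt "0 0 0.5 0" --pt "0 0 0.3 0" --pt "0 0 0.2 0" --pt "0 0 0.1 0" --pt "0 0 0.05 0" --pt "0 0 0 0"

```text
time_s: 17.25
tcp_pos: [0.5341, -0.1282, 0.2425]
ee_rot: [[-0.623, -0.783, 0.001], [-0.783, 0.623, -0.0], [-0.0, -0.001, -1.0]]
wrist_force: [-0.3, 0.7, -0.6]
gripper_width: 0.313
gripper_force: 30.0
```

jog_arm --pt "0 0 0.04 0" --pt "0 0 0 0"

```text
time_s: 17.45
tcp_pos: [0.5341, -0.1282, 0.2416]
ee_rot: [[-0.623, -0.783, 0.001], [-0.783, 0.623, 0.0], [-0.0, -0.0, -1.0]]
wrist_force: [-0.2, -0.7, -0.2]
gripper_width: 0.313
gripper_force: 30.0
```

jog_arm --pt "0 0 0.03 0" --pt "0 0 0.02 0" --pt "0 0 0 0"

```text
time_s: 17.75
tcp_pos: [0.5341, -0.1282, 0.2414]
ee_rot: [[-0.622, -0.783, 0.001], [-0.783, 0.622, -0.0], [-0.0, -0.001, -1.0]]
wrist_force: [-2.0, 0.9, 5.5]
gripper_width: 0.315
gripper_force: 30.0
```

jog_arm --pt "0 0 0 0" --pt "0 0 0 0" --pt "0 0 0 0" --pt "0 0 -0.3 0" --pt "0 0 -0.3 0" --pt "0 0 -0.14 0" --pt "0 0 0 0" --pt "0 0 0 0" --grip 45

```text
time_s: 18.55
tcp_pos: [0.534, -0.1282, 0.2553]
ee_rot: [[-0.623, -0.783, 0.0], [-0.783, 0.623, 0.0], [-0.0, -0.0, -1.0]]
wrist_force: [0.4, 0.0, -0.2]
gripper_width: 0.516
gripper_force: 0.0
```

jog_arm --pt "0 0 0 0" --pt "0 0 0 0" --pt "0 0 0 0" --pt "0 0 0 0" --pt "0 0 0 0" --grip 15

```text
time_s: 19.05
tcp_pos: [0.534, -0.1282, 0.255]
ee_rot: [[-0.623, -0.783, -0.0], [-0.783, 0.623, 0.0], [0.0, 0.0, -1.0]]
wrist_force: [0.1, -0.0, -0.5]
gripper_width: 0.316
gripper_force: 30.0
```

jog_arm --pt "0 0 -0.1 0" --pt "0 0 -0.2 0" --pt "0 0 -0.4 0" --pt "0 0 -0.6 0" --pt "0 0 -0.7 0" --pt "0 0 -0.6 0" --pt "0 0 -0.4 0" --pt "0 0 0 0" --pt "0 0 0 0"

```text
time_s: 19.95
tcp_pos: [0.5338, -0.1281, 0.3151]
ee_rot: [[-0.623, -0.782, -0.0], [-0.782, 0.623, 0.0], [-0.0, 0.0, -1.0]]
wrist_force: [-0.1, 0.3, -1.1]
gripper_width: 0.32
gripper_force: 30.0
```

jog_arm --pt "-0.5 0.3 0 0" --pt "-1 0.6 0 0" --pt "-1 0.6 0 0" --pt "-1 0.7 0 0" --pt "-1 0.7 0 0" --pt "-1 0.7 0 0" --pt "-1 0.7 0 0" --pt "-1 0.6 0 0" --pt "-1 0.6 0 0" --pt "-1 0.6 0 0"

```text
time_s: 20.95
tcp_pos: [0.5566, 0.0982, 0.3144]
ee_rot: [[-0.622, -0.783, -0.001], [-0.783, 0.622, -0.001], [0.001, 0.001, -1.0]]
wrist_force: [-0.2, -0.1, -1.4]
gripper_width: 0.313
gripper_force: 30.0
```

jog_arm --pt "-0.6 0.2 0 0.4" --pt "0 0 0 1" --pt "0 0 0 1" --pt "0 0 0 1" --pt "0 0 0 1" --pt "0 0 0 1" --pt "0 0 0 1" --pt "0 0 0 1" --pt "0 0 0 1" --pt "0 0 0 1"

```text
time_s: 21.95
tcp_pos: [0.5609, 0.1091, 0.3143]
ee_rot: [[-0.99, -0.143, -0.002], [-0.143, 0.99, -0.001], [0.002, -0.0, -1.0]]
wrist_force: [-0.0, 0.6, -1.6]
gripper_width: 0.313
gripper_force: 30.0
```

jog_arm --pt "0 0 0 1" --pt "0 0 0 1" --pt "0 0 0 1" --pt "0 0 0 1" --pt "0 0 0 1" --pt "0 0 0.8 0" --pt "0 0 1 0" --pt "0 0 0.8 0" --pt "0 0 0.5 0" --pt "0 0 0 0"

```text
time_s: 22.95
tcp_pos: [0.5606, 0.1086, 0.2512]
ee_rot: [[-0.968, 0.25, -0.004], [0.25, 0.968, -0.002], [0.003, -0.003, -1.0]]
wrist_force: [-0.1, -0.3, -1.4]
gripper_width: 0.315
gripper_force: 30.0
```

```bash
python3 - <<'E'
from h import *
s=sense(); print(s["time_s"],s["wrist_force"],s["moment"])
im=eyes.capture("wrist"); cv2.imwrite("pics/w5.png",im[:300,80:580])
togo([.560,.109,.184],-14.5)
E
```

```text
22.95 [-0.1305 -0.2922 -1.3837] [ 0.043  -0.1469 -0.0137]
tcp [0.5611 0.1087 0.2524] xang 165.52 togo [0.0531 0.006  3.4212] turn units 0.004374998262887785 deg 0.02005351486724294
```

View pics/w5.png

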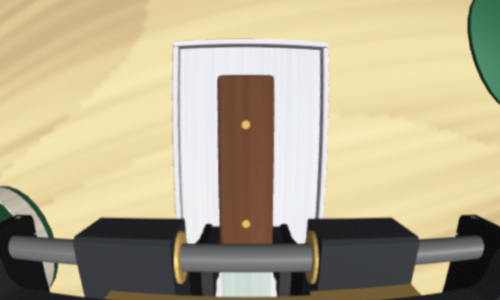

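Spatula (column 246) sits well inside the tray walls (175–327). Lowering.

jog_arm --pt "0 0 0.4 0" --pt "0 0 0.6 0" --pt "0 0 0.7 0" --pt "0 0 0.6 0" --pt "0 0 0.4 0" --pt "0 0 0.2 0" --pt "0 0 0.15 0" --pt "0 0 0.1 0" --pt "0 0 0 0"

```text
time_s: 23.9
tcp_pos: [0.5613, 0.1084, 0.1902]
ee_rot: [[-0.968, 0.25, 0.0], [0.25, 0.968, 0.0], [-0.0, 0.0, -1.0]]
wrist_force: [0.5, 0.9, -0.8]
gripper_width: 0.316
gripper_force: 30.0
```

jog_arm --pt "0 0 0.05 0" --pt "0 0 0.03 0" --pt "0 0 0 0"

```text
time_s: 24.2
tcp_pos: [0.5612, 0.1084, 0.1887]
ee_rot: [[-0.968, 0.25, 0.0], [0.25, 0.968, 0.0], [-0.0, 0.0, -1.0]]
wrist_force: [0.2, -0.1, -1.0]
gripper_width: 0.315
gripper_force: 30.0
```

jog_arm --pt "0 0 0.05 0" --pt "0 0 0.04 0" --pt "0 0 0 0"

```text
time_s: 24.5
tcp_pos: [0.5612, 0.1083, 0.1867]
ee_rot: [[-0.968, 0.25, 0.0], [0.25, 0.968, -0.0], [-0.0, -0.0, -1.0]]
wrist_force: [-0.2, 0.1, -1.1]
gripper_width: 0.317
gripper_force: 30.0
```

jog_arm --pt "0 0 0.03 0" --pt "0 0 0 0"

```text
time_s: 24.7
tcp_pos: [0.5612, 0.1084, 0.1867]
ee_rot: [[-0.968, 0.25, 0.0], [0.25, 0.968, -0.0], [-0.0, -0.0, -1.0]]
wrist_force: [-1.3, -0.8, 3.2]
gripper_width: 0.318
gripper_force: 32.4
```

jog_arm --pt "0 0 0 0" --pt "0 0 0 0" --pt "0 0 0 0" --pt "0 0 -0.2 0" --pt "0 0 -0.6 0" --pt "0 0 -1 0" --pt "0 0 -1 0" --pt "0 0 -1 0" --pt "0 0 -1 0" --pt "0 0 -1 0" --grip 45

```text
time_s: 25.7
tcp_pos: [0.5608, 0.1079, 0.3035]
ee_rot: [[-0.968, 0.251, -0.001], [0.251, 0.968, -0.0], [0.001, -0.001, -1.0]]
wrist_force: [-0.0, 0.0, 0.3]
gripper_width: 0.521
gripper_force: 0.0
```

jog_arm --pt "0.3 0.5 0 0" --pt "0.6 1 0 0" --pt "0.6 1 0 0" --pt "0.6 1 0 0" --pt "0.6 1 0 0" --pt "0.6 1 0 0" --pt "0.6 1 0 0" --pt "0.6 1 0 0" --pt "0.7 1 0 0" --pt "0.7 1 0 0" --grip 60

```text
time_s: 26.7
tcp_pos: [0.4935, 0.3227, 0.3014]
ee_rot: [[-0.968, 0.251, -0.002], [0.251, 0.968, -0.001], [0.001, -0.002, -1.0]]
wrist_force: [0.3, 0.7, -0.8]
gripper_width: 0.689
gripper_force: 0.0
```

jog_arm --pt "0.7 1 0 0" --pt "0.7 1 0 0" --pt "0.6 0.7 0 0" --pt "0.3 0.3 0 0" --pt "0 0 0 0" --pt "0 0 0 0"

```text
time_s: 27.3
tcp_pos: [0.465, 0.3909, 0.302]
ee_rot: [[-0.968, 0.251, -0.001], [0.251, 0.968, -0.001], [0.0, -0.001, -1.0]]
wrist_force: [-0.9, -0.8, 0.1]
gripper_width: 0.689
gripper_force: 0.0
```

```bash
python3 - <<'E'
from h import *
t=eyes.capture("top"); c=cv2.resize(t[130:230,260:390],None,fx=4,fy=4,interpolation=cv2.INTER_CUBIC)
s=sense(); im=eyes.capture("wrist")
print(s["time_s"],s["joints"])
cv2.imwrite("pics/m6.png",np.hstack([c[:300],im[:300,180:460]]))
for o in eyes.outline_of("top","spatula"):
    print(round(o["conf"],2),cv2.minAreaRect(hull("top",o["mask"],.01)))
# lid fit: knob pixels/green in wrist
for o in eyes.outline_of("wrist","lid")[:2]:
    k=max(cv2.findContours(o["mask"].astype(np.uint8),0,1)[0],key=cv2.contourArea)[:,0].astype(float)
    print("lid",round(o["conf"],2),cv2.minEnclosingCircle(wrist_w(k,s,.016).astype(np.float32)))
print([(d["centre"],d["conf"]) for d in eyes.spot_in("wrist","lid")])
togo([.470,.391,.200],-14.5)
E
```

```text
27.35 [  55.2743   25.4191  -10.0062   -0.0005  -54.6127 -159.8266]
0.74 ((0.16727977991104126, -0.31962767243385315), (0.17616711556911469, 0.02767019346356392), 78.70320892333984)
0.67 ((0.5627171397209167, 0.10518655925989151), (0.0320485457777977, 0.18270787596702576), 76.86911010742188)
lid 0.96 ((0.29474136233329773, 0.44309693574905396), 0.04520582780241966)
lid 0.8 ((0.4698609411716461, 0.3930400013923645), 0.06381799280643463)
[([0.3034, 0.4399, 0.0164], 0.57), ([0.457, 0.3975, 0.0174], 0.56)]
tcp [0.4654 0.3908 0.3022] xang 165.43 togo [-0.2193  0.0698  5.1117] turn units -0.015402634171691743 deg -0.0706004745137534
```

View pics/m6.png

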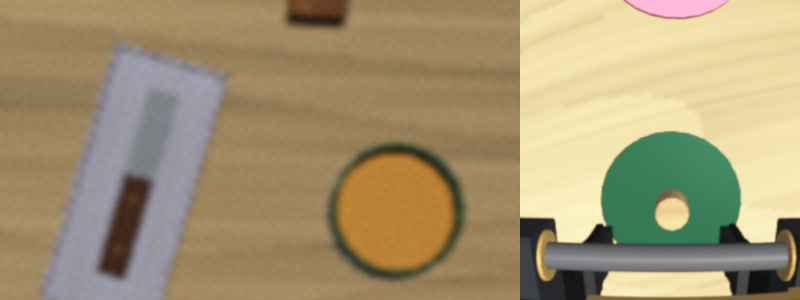

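The spatula lies flat inside the tray, with the tin uncovered (crop centre ≈(397,210) → top-view pixel (359.3,182.5)). In the wrist view the green lid's knob top is at pixel (332,213), centred between the fingers.

```bash
python3 - <<'E'
from h import *
s=sense(); print("knob",wrist_w([[332.,213.]],s,.05))
t=eyes.capture("top"); hsv=cv2.cvtColor(t,cv2.COLOR_BGR2HSV)
roi=np.zeros(t.shape[:2],np.uint8); roi[160:205,335:385]=1
g=cv2.inRange(hsv,(50,60,10),(100,255,120))*roi
a=cv2.inRange(hsv,(10,150,120),(25,255,255))*roi
for m,z in [(g,.075),(a,.04)]:
    ys,xs=np.nonzero(m); P=pix2w("top",np.c_[xs,ys].astype(float),z); print(len(xs),P.mean(0),(P.min(0)+P.max(0))/2,P.max(0)-P.min(0))
for c in ["top","scene"]:
    eyes.capture(c)
    o=eyes.outline_of(c,"tin")
    if o: print(c,cv2.minEnclosingCircle(hull(c,o[0]["mask"],.075)))
    print([(d["centre"],d["conf"]) for d in eyes.spot_in(c,"tin")][:1])
togo([.470,.391,.200],-14.5)
E
```

```text
knob [[0.4701 0.394 ]]
2 [ 0.5894 -0.1535] [ 0.5894 -0.1535] [0.0001 0.0036]
671 [ 0.5396 -0.1319] [ 0.5383 -0.131 ] [0.1036 0.1035]
top ((0.5368929505348206, -0.12966471910476685), 0.06532511115074158)
[([0.5413, -0.1335, 0.0406], 0.95)]
scene ((0.5580906271934509, -0.12094803154468536), 0.082147017121315)
[([0.5406, -0.1311, 0.0393], 0.67)]
tcp [0.4651 0.3914 0.3022] xang 165.49 togo [-0.2423  0.0432  5.1088] turn units -0.003003989853123508 deg -0.013769275222728083
```

jog_arm --pt "-0.22 0.08 0.5 0" --pt "0 0 0.8 0" --pt "0 0 0.9 0" --pt "0 0 0.9 0" --pt "0 0 0.8 0" --pt "0 0 0.6 0" --pt "0 0 0.3 0" --pt "0 0 0.2 0" --pt "0 0 0 0" --pt "0 0 0 0"

```text
time_s: 28.9
tcp_pos: [0.4699, 0.3921, 0.2027]
ee_rot: [[-0.968, 0.25, 0.001], [0.25, 0.968, 0.001], [-0.001, 0.001, -1.0]]
wrist_force: [0.8, -0.3, -0.3]
gripper_width: 0.684
gripper_force: 0.0
```

jog_arm --pt "0 0 0 0" --pt "0 0 0 0" --pt "0 0 0 0" --pt "0 0 0 0" --pt "0 0 0 0" --pt "0 0 0 0" --grip 15

```text
time_s: 29.5
tcp_pos: [0.4698, 0.3921, 0.2023]
ee_rot: [[-0.968, 0.25, 0.001], [0.25, 0.968, 0.001], [-0.0, 0.001, -1.0]]
wrist_force: [-0.3, 1.3, 0.6]
gripper_width: 0.315
gripper_force: 30.0
```

jog_arm --pt "0 0 -0.1 0" --pt "0 0 -0.2 0" --pt "0 0 -0.5 0" --pt "0 0 -0.8 0" --pt "0 0 -1 0" --pt "0 0 -1 0" --pt "0 0 -1 0" --pt "0 0 -1 0" --pt "0 0 -0.8 0" --pt "0 0 -0.4 0"

```text
time_s: 30.5
tcp_pos: [0.4698, 0.3919, 0.3406]
ee_rot: [[-0.968, 0.25, 0.002], [0.25, 0.968, 0.003], [-0.001, 0.003, -1.0]]
wrist_force: [-0.3, 0.0, -2.8]
gripper_width: 0.317
gripper_force: 30.0
```

```bash
python3 - <<'E'
from h import *
s=sense(); print(s["time_s"],s["wrist_force"],s["moment"],s["gripper_width"]); togo([.538,-.130,.32],-14.5)
E
```

```text
30.5 [-0.3104  0.0157 -2.8043] [ 0.0322 -0.1749 -0.0562] 0.31733800096543685
tcp [0.4698 0.3919 0.3406] xang 165.5 togo [ -9.835  -24.4127   0.971 ] turn units -0.00013461931358555373 deg -0.0006170494807520299
```

jog_arm --pt "-0.2 -0.4 0 0" --pt "-0.4 -0.8 0 0" --pt "-0.4 -1 0 0" --pt "-0.4 -1 0 0" --pt "-0.4 -1 0 0" --pt "-0.4 -1 0 0" --pt "-0.4 -1 0 0" --pt "-0.4 -1 0 0" --pt "-0.4 -1 0 0" --pt "-0.4 -1 0 0"

```text
time_s: 31.5
tcp_pos: [0.4971, 0.1922, 0.3381]
ee_rot: [[-0.968, 0.251, -0.0], [0.251, 0.968, -0.0], [0.0, -0.0, -1.0]]
wrist_force: [1.1, 0.3, -2.1]
gripper_width: 0.313
gripper_force: 30.0
```

jog_arm --pt "-0.4 -1 0 0" --pt "-0.4 -1 0 0" --pt "-0.4 -1 0 0" --pt "-0.4 -1 0 0" --pt "-0.4 -1 0 0" --pt "-0.4 -1 0 0" --pt "-0.4 -1 0 0" --pt "-0.4 -1 0 0" --pt "-0.4 -1 0 0" --pt "-0.4 -1 0 0"

```text
time_s: 32.5
tcp_pos: [0.5238, -0.0212, 0.3381]
ee_rot: [[-0.968, 0.251, -0.0], [0.251, 0.968, -0.0], [0.0, -0.0, -1.0]]
wrist_force: [-0.1, -0.5, -2.0]
gripper_width: 0.312
gripper_force: 30.0
```

jog_arm --pt "-0.4 -1 0 0" --pt "-0.4 -1 0 0" --pt "-0.4 -1 0 0" --pt "-0.4 -1 0 0" --pt "-0.2 -0.9 0 0" --pt "-0.1 -0.3 0 0" --pt "0 0 0 0" --pt "0 0 0 0" --pt "0 0 0 0"

```text
time_s: 33.4
tcp_pos: [0.5351, -0.1288, 0.3382]
ee_rot: [[-0.968, 0.25, 0.0], [0.25, 0.968, 0.0], [0.0, 0.0, -1.0]]
wrist_force: [0.1, 0.5, -2.2]
gripper_width: 0.31
gripper_force: 30.0
```

```bash
python3 - <<'E'
from h import *
s=sense(); im=eyes.capture("wrist"); cv2.imwrite("pics/w7.png",im[:300,80:580])
print(s["time_s"],s["joints"])
hsv=cv2.cvtColor(im,cv2.COLOR_BGR2HSV); m=cv2.inRange(hsv,(60,90,20),(95,255,220)); m[:,:150]=0;m[:,500:]=0;m[240:]=0
ks=sorted(cv2.findContours(m,0,1)[0],key=cv2.contourArea)[-3:]
for k in ks:
    print(cv2.contourArea(k),cv2.boundingRect(k))
z=s["tcp_pos"][2]-.2022+.016
k=ks[-1][:,0].astype(float); k=k[k[:,1]<225]; P=wrist_w(k,s,z)
from scipy.optimize import least_squares
# outer-edge points: fit centre with fixed radius 64 mm, robust
f=least_squares(lambda c:np.hypot(*(P-c).T)-.064,P.mean(0),loss="soft_l1",f_scale=.002); print("lid centre",f.x,"tcp",s["tcp_pos"])
togo([.538,-.130,.2772],-14.5)
E
```

```text
33.4 [   3.3485   18.1853  -15.6453   -0.007   -56.1688 -107.8159]
15348.5 (222, 129, 209, 111)
lid centre [ 0.5384 -0.1302] tcp [ 0.5351 -0.1288  0.3382]
tcp [ 0.5352 -0.1286  0.3382] xang 165.54 togo [-0.153  -0.0331  3.0506] turn units 0.009568946134544122 deg 0.04386081823179211
```

View pics/w7.png

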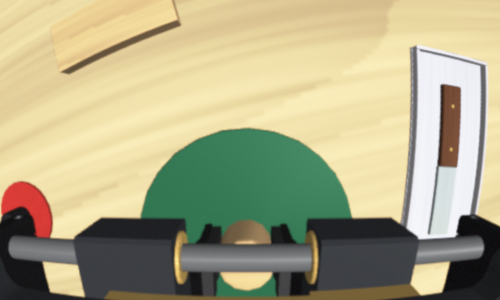

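Wrist view: the lid hangs level with its far edge at row 128, knob at (245,235); the spatula is in the tray and the red lid is undisturbed. Refining the lid centre from its outer edge only, numerically.

```bash
python3 - <<'E'
from h import *
from scipy.optimize import least_squares
def fit(P,r0=.064): return least_squares(lambda c:np.hypot(*(P-c).T)-r0,P.mean(0),loss="soft_l1",f_scale=.001)
s=sense(); im=eyes.capture("wrist")
hsv=cv2.cvtColor(im,cv2.COLOR_BGR2HSV); m=cv2.inRange(hsv,(60,90,20),(95,255,220))[:, 222:431]
top=m.argmax(0); e=np.c_[np.arange(222,431),top].astype(float); e=e[(top>0)&(top<212)]
for dz in (.016,.010):
    f=fit(wrist_w(e,s,s["tcp_pos"][2]-.2022+dz)); print("lid rel tcp",f.x-s["tcp_pos"][:2],np.abs(f.fun).mean())
# same estimator on the tin in the first wrist picture and the lid before it was gripped is not poseable; tin by w1:
w=cv2.imread("pics/w1.png"); hsv=cv2.cvtColor(w,cv2.COLOR_BGR2HSV); m=cv2.inRange(hsv,(60,90,20),(95,255,200)); m[:90]=0;m[232:]=0
top=m[:,215:350].argmax(0); e=np.c_[np.arange(215,350),top].astype(float); e=e[(top>95)&(top<160)]; e=e[abs(e[:,0]-283)>22]
s1={"tcp_pos":np.array([.5195,-.0823,.385]),"ee_rot":np.array([[-.6225,-.7826,0],[-.7826,.6225,0],[0,0,-1.]])}
f=fit(wrist_w(e,s1,.075),.060); print("tin w1",f.x,np.abs(f.fun).mean(),len(e))
E
```

```text
lid rel tcp [ 0.0021 -0.0011] 0.00034126519480404496
lid rel tcp [ 0.0019 -0.001 ] 0.00015741060906691065
tin w1 [ 0.5396 -0.1274] 0.0004371597166805238 74
```

jog_arm --pt "-0.1 -0.02 0.4 0" --pt "0 0 0.7 0" --pt "0 0 0.7 0" --pt "0 0 0.5 0" --pt "0 0 0.3 0" --pt "0 0 0.2 0" --pt "0 0 0.1 0" --pt "0 0 0 0" --pt "0 0 0 0"

```text
time_s: 34.4
tcp_pos: [0.5373, -0.1301, 0.2806]
ee_rot: [[-0.968, 0.25, 0.001], [0.25, 0.968, -0.0], [-0.001, 0.0, -1.0]]
wrist_force: [-0.0, 0.1, -2.2]
gripper_width: 0.316
gripper_force: 30.0
```

jog_arm --pt "0 0 0.1 0" --pt "0 0 0.1 0" --pt "0 0 0.05 0" --pt "0 0 0 0"

```text
time_s: 34.8
tcp_pos: [0.537, -0.13, 0.275]
ee_rot: [[-0.968, 0.251, -0.0], [0.251, 0.968, 0.0], [0.0, -0.0, -1.0]]
wrist_force: [0.1, -0.0, -1.9]
gripper_width: 0.312
gripper_force: 30.0
```

jog_arm --pt "0 0 0.1 0" --pt "0 0 0.05 0" --pt "0 0 0 0"

```text
time_s: 35.1
tcp_pos: [0.537, -0.13, 0.2719]
ee_rot: [[-0.968, 0.251, -0.0], [0.251, 0.968, -0.0], [0.0, -0.0, -1.0]]
wrist_force: [-0.6, -0.6, -1.8]
gripper_width: 0.311
gripper_force: 30.0
```

jog_arm --pt "0 0 0.08 0" --pt "0 0 0.05 0" --pt "0 0 0 0"

```text
time_s: 35.4
tcp_pos: [0.537, -0.13, 0.2694]
ee_rot: [[-0.968, 0.251, -0.0], [0.251, 0.968, 0.0], [0.0, -0.0, -1.0]]
wrist_force: [0.9, -0.7, -1.9]
gripper_width: 0.312
gripper_force: 30.0
```

jog_arm --pt "0 0 0.05 0" --pt "0 0 0.03 0" --pt "0 0 0 0"

```text
time_s: 35.7
tcp_pos: [0.5371, -0.13, 0.2679]
ee_rot: [[-0.968, 0.25, -0.0], [0.25, 0.968, -0.0], [0.0, -0.0, -1.0]]
wrist_force: [-0.2, 0.8, -2.5]
gripper_width: 0.318
gripper_force: 30.0
```

jog_arm --pt "0 0 0.03 0" --pt "0 0 0 0"

```text
time_s: 35.9
tcp_pos: [0.5371, -0.13, 0.2673]
ee_rot: [[-0.968, 0.251, 0.0], [0.251, 0.968, -0.0], [-0.0, -0.0, -1.0]]
wrist_force: [0.4, 0.1, -2.0]
gripper_width: 0.313
gripper_force: 30.0
```

jog_arm --pt "0 0 0.03 0" --pt "0 0 0.02 0" --pt "0 0 0 0"

```text
time_s: 36.2
tcp_pos: [0.5371, -0.13, 0.2672]
ee_rot: [[-0.968, 0.25, 0.0], [0.25, 0.968, -0.0], [-0.0, -0.0, -1.0]]
wrist_force: [-2.6, 1.4, 5.9]
gripper_width: 0.315
gripper_force: 30.0
```

Contact came at the exact seated height. Releasing and backing off.

jog_arm --pt "0 0 0 0" --pt "0 0 0 0" --pt "0 0 0 0" --pt "0 0 0 0" --pt "0 0 -0.2 0" --pt "0 0 -0.5 0" --pt "0 0 -1 0" --pt "0 0 -1 0" --pt "0 0 -1 0" --pt "0 0 -1 0" --grip 50

```text
time_s: 37.2
tcp_pos: [0.537, -0.1301, 0.3621]
ee_rot: [[-0.968, 0.25, 0.001], [0.25, 0.968, -0.0], [-0.001, 0.0, -1.0]]
wrist_force: [-0.0, 0.8, 0.5]
gripper_width: 0.575
gripper_force: 0.0
```

jog_arm --pt "0.3 0 -1 0" --pt "0.8 0 -0.5 0" --pt "1 0 0 0" --pt "1 0 0 0" --pt "1 0 0 0" --pt "1 0 0 0" --pt "0.5 0 0 0" --pt "0 0 0 0" --pt "0 0 0 0"

```text
time_s: 38.1
tcp_pos: [0.4292, -0.102, 0.391]
ee_rot: [[-0.968, 0.25, 0.002], [0.25, 0.968, -0.0], [-0.002, 0.0, -1.0]]
wrist_force: [0.8, 0.2, -0.1]
gripper_width: 0.57
gripper_force: 0.0
```

```bash
python3 - <<'E'
from h import *
from scipy.optimize import least_squares
s=sense(); print(s["time_s"],s["tcp_pos"],s["wrist_force"])
for c in ["top","scene"]:
    eyes.capture(c)
    for n,z in [("lid",.081),("spatula",.01),("tin",.075),("small_lid",.01)]:
        print(c,n,[(np.round(d["centre"],3).tolist(),round(d["conf"],2)) for d in eyes.spot_in(c,n)],
          [np.round(np.r_[cv2.minAreaRect(hull(c,o["mask"],z))[0],cv2.minAreaRect(hull(c,o["mask"],z))[1]],3).tolist() for o in eyes.outline_of(c,n)[:2]])
E
```

```text
38.1 [ 0.4292 -0.102   0.391 ] [ 0.8462  0.2035 -0.1327]
top lid [([0.25, 0.452, 0.016], 0.77), ([0.545, -0.127, 0.078], 0.65)] [[0.256, 0.435, 0.119, 0.117], [0.552, -0.13, 0.097, 0.127]]
top spatula [([0.165, -0.321, 0.01], 0.86), ([0.562, 0.105, 0.013], 0.75), ([0.765, -0.075, 0.054], 0.62), ([0.548, -0.128, 0.082], 0.57), ([0.32, 0.196, 0.03], 0.3)] [[0.564, 0.103, 0.031, 0.176], [0.169, -0.32, 0.174, 0.028]]
top tin [] [[0.556, 0.102, 0.027, 0.168]]
top small_lid [([0.497, -0.402, 0.012], 0.73), ([0.563, 0.109, 0.012], 0.58), ([0.322, 0.196, 0.027], 0.35)] [[0.498, -0.408, 0.084, 0.088]]
scene lid [([0.542, -0.128, 0.084], 0.84), ([0.262, 0.447, 0.017], 0.58)] [[0.311, 0.433, 0.113, 0.119], [0.538, -0.129, 0.135, 0.125]]
scene spatula [([0.569, 0.106, 0.009], 0.91), ([0.167, -0.345, 0.01], 0.53), ([0.333, -0.217, 0.022], 0.33)] [[0.561, 0.11, 0.032, 0.185], [0.168, -0.337, 0.134, 0.04]]
scene tin [([0.586, -0.107, 0.038], 0.91)] [[0.599, -0.101, 0.066, 0.113], [0.597, 0.112, 0.107, 0.24]]
scene small_lid [([0.504, -0.398, 0.016], 0.58), ([0.802, 0.166, 0.015], 0.46)] [[0.495, -0.405, 0.08, 0.084], [0.562, -0.116, 0.069, 0.118]]
```

The lid is centred on the tin at rim height (z ≈ 0.08), and the spatula is flat in the tray. Handing in.

```bash
python3 -c "
from station import r
print(r.finish_job())"
```

```text
the job is handed in; nothing more can be done
None
```

The spatula lies flat in the aluminium tray and the green lid is seated on the tin; I handed the job in after about 38 s of the 70 s allowed (the spatula went back on the rim once for a regrip, and its last 2 mm into the tray was a small drop).

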